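Lock a filter cartridge in its test nest

ROBOT

A 6-joint arm with a two-finger parallel gripper is mounted at the origin on a cart in front of the work surface, level with it; the furniture and walls round the work are solid. World frame = base frame: x ahead of the robot, y to its left, z up, the work surface at z = 0. Lengths are in m, angles in rad, forces in N, time in s.
With the tool pointing down it reaches from about 0.3 to 0.875 m from the base axis. Payload 6.4 kg.
Tool frame: the origin (TCP) lies midway between the tips of the shut fingers; the grasp point (between the pads) lies 19 mm behind it (grasp_offset is the distance from the TCP to the grasp point, in m); z points along the fingers, y is the line along which they close (so a half turn about z gives the same grasp; the last joint's range is limited). The gripper opens to 85 mm and grips with 20 to 120 N. Pads are 22 mm wide; open, the fingers measure 114 mm over their backs; the gripper's body (76 mm by 85 mm) begins 54 mm behind the grasp point. The pads swing forward as they close: fully open they stand 13 mm farther back than shut.
Start: joints at [0.911, 0.181, 1.607, -0, 1.354, -0.206], TCP at [0.252, 0.517, 0.231] pointing down, gripper open.
Joint ranges: [-2.99, 2.99], [-0.89, 2.07], [0.3, 2.58], [-1.14, 4.28], [0, 2.63], [-3.12, 3.12]. Speed limits (rad/s): [2.57, 2.57, 3.01, 3.14, 3.14, 3.14].

INTERFACE

Orientations are given as a unit quaternion [w, x, y, z].
In Python, from bench import * gives the robot as it stands. The module is installed in compiled form; this text tells all that it offers.
- The arm moves only by the tool servo_tool, never from a script. Its argument "commands" is text: rows parted by semicolons, each of 7 numbers parted by spaces: the turn, a rotation vector about the tool's x, y, z in rad, then the shift along the tool's x, y, z in mm, then the opening, from 0 (shut) to 1 (fully open). In form: wx wy wz dx dy dz claw; .... A call has 1 to 5 rows; each row shifts and turns the commanded pose from where the row before left it, along the tool's axes as they then stand; what a row does not reach is not made up. A row lasts 1/8 s, in which the tool goes at most 62.5 mm and 10.7 degrees, less where a joint would pass 70% of its speed; a pose out of reach is approached as far as the arm can. A call with a gripper value outside its range is refused whole. The fingers move at their own pace and stop on an object; the grip force is fixed at half the most. Time passes only in rows, so rows that do not move let the fingers close. It gives the time, the measured TCP pose, the force, the opening and the grip force at its end, in the units of the state.
- get_obs(): the state, without advancing time (a new reading comes with each control period).
- camera(name): name is "scene" or "side" or "wrist"; returns the picture (420x560x3 uint8, blue, green, red); there is no depth.
- calibration(name): a dict with "fx", "fy", "cx", "cy" (pixels), "R" (3x3) and "t" (3): a world point X has camera coordinates R X + t. Camera axes: x right, y down, z forward; pixel columns grow to the right and rows downward; lengths in m; the calibration is good to about 2 mm. A picture is of the moment at which its call begins: read the wrist's pose just before it. calibration takes no time and is no camera call; for the wrist camera it gives the pose at the moment of the call.
- hand_in(): hands the job in; it is judged then, once.
The state is a dict: "time_s": time; "q": joint angles; "dq": joint speeds; "joint_efforts": joint torques, N m; "eef_pos": TCP position; "eef_rot": TCP orientation; "wrist_force": force on the tool from outside, world axes, zero at the start; "torque": the same for the moment, N m; "opening": opening from 0.0 (shut) to 1.0 (fully open); "grasp_force": force on a finger pad.
Only numpy, scipy, OpenCV 4.12 (cv2) and the standard library are available. Lean on these libraries where they do the work, as an engineer would, in place of code of your own. Each camera call takes 0.05 s, during which the arm holds its last target. There are 200 camera calls.

TASK

Seat the round filter cartridge, which lies on the bench in front of the V-shaped nest, fully home in the nest so that it rests flat against both flanks and the back stop. Then slide the black grip of the lock all the way to its end stop, so that the lock bar closes the nest behind the cartridge. Leave the stopwatch and the roll of black tape where they lie.

Things in the scene. Friction and masses are not known exactly. Their poses are not given: they have to be found in the camera images.
- cartridge_center (a point): centre, half-way up, of the loose round green filter cartridge: a flat disc 82 mm in diameter, 31 mm high, about 0.1 kg, flat on the bench; its yaw does not matter. It starts before the nest's mouth, 105 to 130 mm short of its seat along x of nest_seat. Push it along the bench from behind, e.g. with fingers part open across the push so that both touch its rim.
- nest_seat (a point): where the cartridge's centre lies when fully home, 15.5 mm above the bench. Axes: +x is the push direction into the V, +y points to the lock's side, z up. The flanks stand 45 degrees either side of +x, 26 mm high, their mouth ends near x = 0, y = +/-57 mm; the back stop (22 mm high) is at x = 41 mm. The nest has no floor: the cartridge slides on the bench itself.
- fixture: the aluminium fixture, fixed to the bench; origin on the bench under nest_seat, same axes. It carries the nest and, on its +y side, the lock's guide: foot plate 5 mm thick over x = -78 to 27, y = 66 to 192 mm; rails 25 mm high and two steel stop bridges 35 mm high (y = 70 and 186 mm) at x = -70 to -33 mm. Nothing of it stands before the mouth while the lock is open.
- lock (a joint): travel of the lock slide in m: 0 open, 0.084 at its end stop with the bar across the mouth; starts at 0 to 0.01; grows along -y of nest_seat. Friction about 2.5 N, no spring: it stays where left. The steel bar (14 mm wide, z = 7 to 23 mm) has its nose at y = 74 mm open, -10 mm locked; its side facing the seat is at x = -44.5 mm, 3 mm clear of a cartridge fully home.
- lock_grip (a point): centre of the lock's black grip block, 47 mm above the bench, axes as nest_seat: 30 mm along x (pinch it here), 22 mm along y (its direction of travel), from 29 to 65 mm above the bench. At joint 0 it lies at x = -51.5, y = +168 mm in the nest_seat frame, at the end stop at y = +84 mm.
- watch: loose stopwatch, dark and oval, 63 x 58 x 17 mm, beside the mouth on the side away from the lock; bystander. Origin at the centre of its underside.
- tape: loose roll of black tape, 66 mm across, 19 mm high, before the lock guide; bystander. Origin at the centre of its underside.
Things that resemble listed ones, but are neither listed nor needed, are in the scene too. Of the things like the part that bears cartridge_center, leave any that is pink; of the rest the smaller one is meant.

How it is judged:
On the way:
1. the cartridge is fully home in the nest while the lock is still open (horizontal distance between cartridge_center and nest_seat below 0.004 m and angle between cartridge_center's own z axis and vertical below 0.08 rad and value of joint lock below 0.03 m), for 0.2 s.
At the end, for the whole second after the job is handed in: The cartridge lies flat on the bench within 4 mm of its seat in the nest, and the lock slide stands within 3 mm of its end stop (horizontal distance between cartridge_center and nest_seat below 0.004 m and height (world z) of cartridge_center below 0.02 m and angle between cartridge_center's own z axis and vertical below 0.08 rad and value of joint lock above 0.081 m); the robot touches nothing.
It fails at once if the stopwatch or the tape roll is moved by more than 30 mm (distance of any of watch, tape from where it was at the start of the episode above 0.03 m).
It also fails if it takes over 58 s, if anything falls off the work surface, if the arm or the gripper's body presses on something with over 40 N, if the wrist force passes 120 N, or if a joint passes its speed limit or range.

## Working session

There is one attempt and no reset: what is moved stays moved. The work goes in short steps, Python scripts to look and compute and a tool call to move; the robot and the scene stay as the last step left them, time stands still between calls to the robot, and variables do not carry over. Pictures are saved under pics/ and viewed, at most 10 in all, crops included, and the job is handed in when it is done.

Besides the shell and the picture viewer there is one more tool, called as name(argument=value, ...) on one line, values as JSON. servo_tool: Moves the arm, as the interface text tells. Its arguments: {"type":"object","properties":{"commands":{"type":"string"}},"required":["commands"]}

```bash
mkdir -p pics; python3 - <<'E'
from bench import *
import cv2,numpy as np
o=get_obs();print(o['time_s'],o['eef_pos'],o['eef_rot'],o['opening'])
for n in("scene","side"):
    im=camera(n);cv2.imwrite(f"pics/{n}0.png",im)
    c=calibration(n);print(n,c['fx'],c['cx'],c['cy'],-c['R'].T@c['t'],c['R'][2])
E
```

```text
0.0 [0.25171426 0.51634333 0.23035193] [-3.82092824e-04  2.24975119e-01  9.74364082e-01 -8.28200516e-04] 0.9998744856720103
scene 464.22332846483755 285.8113763718381 211.76104324321773 [ 0.09808606 -0.60117301  0.80652146] [ 0.4900293   0.44094962 -0.75195393]
side 421.93845578696573 286.8402406863655 209.7081915866033 [0.3079152  0.42700718 0.64094731] [ 0.34477873 -0.66643222 -0.66105652]
```

View pics/scene0.png

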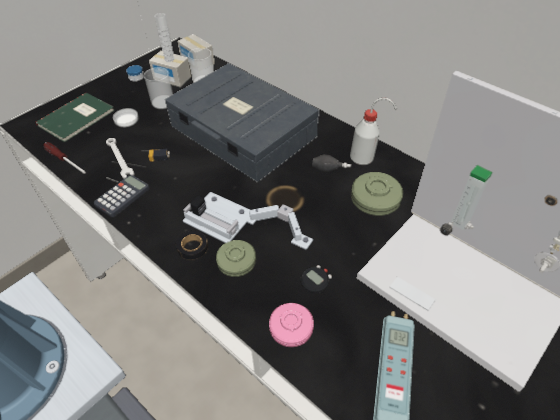

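View pics/side0.png

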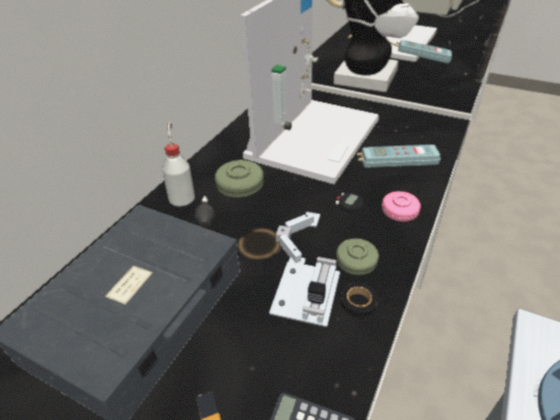

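Scene: the small green cartridge is at (236,258), the pink one at (291,325), the nest's flanks near (285,225), the lock guide near (218,215), the tape at (192,243) and the watch at (316,277). In the side view the cartridge is at (357,256), the nest at (298,237) and the grip at (316,290). Next I'll enlarge the fixture.

```bash
cat > h.py <<'E'
import numpy as np,cv2
from bench import *
def ray(c,uv,z):
    d=c['R'].T@np.array([(uv[0]-c['cx'])/c['fx'],(uv[1]-c['cy'])/c['fy'],1.]);o=-c['R'].T@c['t']
    return o+d*(z-o[2])/d[2]
def proj(c,X):
    p=c['R']@np.array(X)+c['t'];return np.array([c['fx']*p[0]/p[2]+c['cx'],c['fy']*p[1]/p[2]+c['cy']])
def green(im,lo=(28,50,25),hi=(55,255,200)):
    m=cv2.inRange(cv2.cvtColor(im,cv2.COLOR_BGR2HSV),lo,hi)
    cs,_=cv2.findContours(m,cv2.RETR_EXTERNAL,cv2.CHAIN_APPROX_NONE)
    return [c for c in sorted(cs,key=cv2.contourArea)[::-1] if cv2.contourArea(c)>150]
E
python3 - <<'E'
from h import *
a=cv2.imread('pics/scene0.png');b=cv2.imread('pics/side0.png')
A=cv2.resize(a[180:300,170:330],(800,600),interpolation=cv2.INTER_CUBIC)
B=cv2.resize(b[195:330,250:400],None,fx=4.4,fy=4.4,interpolation=cv2.INTER_CUBIC)
cv2.imwrite('pics/A.png',A);cv2.imwrite('pics/B.png',B)
for n,im in(("scene",a),("side",b)):
    c=calibration(n)
    for k in green(im)[:4]:
        r=cv2.boundingRect(k);q=np.array([ray(c,p[0],.0155) for p in k])[:,:2]
        print(n,r,cv2.contourArea(k),ray(c,(r[0]+r[2]/2,r[1]+r[3]/2),.0155).round(4),cv2.minEnclosingCircle(q.astype(np.float32)))
E
```

```text
scene (351, 172, 52, 44) 1697.0 [ 0.7961 -0.2607  0.0155] ((0.8000587224960327, -0.2569429278373718), 0.07075128704309464)
scene (216, 240, 40, 37) 1086.0 [ 0.4482 -0.1456  0.0155] ((0.4500878155231476, -0.14365024864673615), 0.046639300882816315)
side (214, 159, 50, 38) 1323.5 [ 0.7931 -0.2592  0.0155] ((0.7957638502120972, -0.26409274339675903), 0.07663685828447342)
side (337, 238, 42, 37) 1098.5 [ 0.4439 -0.1378  0.0155] ((0.44614294171333313, -0.14040426909923553), 0.04949149861931801)
```

View pics/A.png

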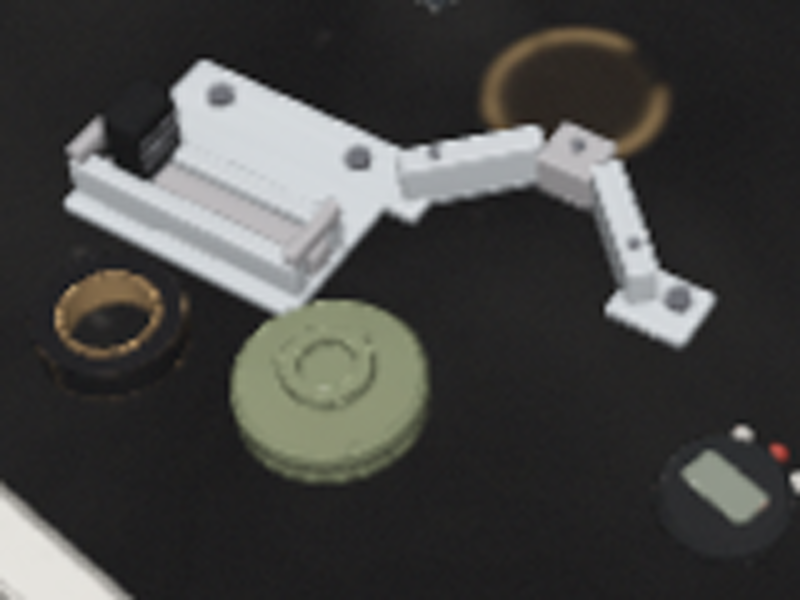

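View pics/B.png

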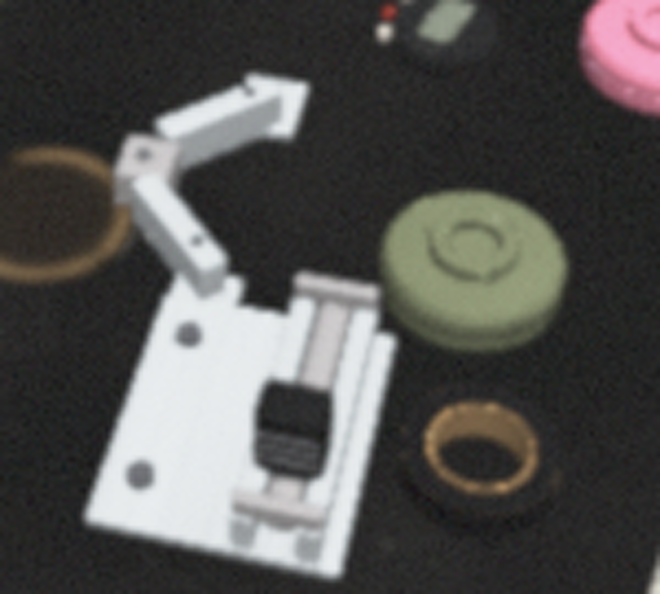

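A shows the plate corners at (67,203), (285,308) and (205,60). B shows them at (395,338), (340,572) and (88,518). The back stop top is at A(577,142) and B(150,155), and the grip is almost fully open. I'll fit the fixture frame from these.

```bash
python3 - <<'E'
from h import *
A=[((67,198),(-78,192),5),((282,302),(-78,66),5),((205,60),(27,192),5)]
B=[((395,336),(-78,66),5),((340,567),(-78,192),5),((88,515),(27,192),5)]
def fit(L):
    P=np.array([l[0] for l in L]);Q=np.array([l[1] for l in L])
    a=P-P.mean(0);b=Q-Q.mean(0)
    th=np.arctan2((a[:,0]*b[:,1]-a[:,1]*b[:,0]).sum(),(a*b).sum())
    R=np.array([[np.cos(th),-np.sin(th)],[np.sin(th),np.cos(th)]])
    t=Q.mean(0)-R@P.mean(0);return th,R,t,(P@R.T+t-Q)*1000
al=[]
for n,L,s,o in(("scene",A,5,(170,180)),("side",B,4.4,(250,195))):
    c=calibration(n)
    l=[(np.array(f)/1000.,ray(c,np.array(p)/s+o,z/1000)[:2]) for p,f,z in L];al+=l
    th,R,t,e=fit(l);print(n,th,t,e.round(1).tolist())
th,R,t,e=fit(al);print(th,t,e.round(1).tolist())
for n,s,o,p in(("scene",5,(170,180),(577,142)),("side",4.4,(250,195),(150,155))):
    c=calibration(n);w=ray(c,np.array(p)/s+o,.022)[:2];print('backstop local',R.T@(w-t)*1000)
for w in((.4482,-.1456),(.4439,-.1378)):print('cart local',R.T@(np.array(w)-t)*1000)
o=get_obs();print(o['q'])
E
```

```text
scene 0.1815959220547552 [ 0.5597601  -0.14559716] [[-0.9, 2.0], [-1.6, -5.6], [2.5, 3.6]]
side 0.1938399875401384 [ 0.55488304 -0.1466063 ] [[0.3, -1.7], [-0.9, 1.6], [0.6, 0.2]]
0.18784002953244924 [ 0.55733989 -0.14609577] [[-4.4, 0.8], [-4.3, -6.6], [-1.1, 3.0], [3.1, -0.7], [2.6, 2.8], [4.2, 0.7]]
backstop local [60.21305186  1.16416798]
backstop local [50.62030339  0.61313196]
cart local [-107.12753064   20.86754009]
cart local [-109.89534172   29.33330774]
[ 9.10709077e-01  1.81466448e-01  1.60792572e+00 -2.94273567e-05
  1.35378016e+00 -2.06312990e-01]
```

servo_tool(commands="0 0 -0.16 0 0 0 0.5; 0 0 -0.16 0 0 0 0.5; 0 0 -0.16 0 0 0 0.5; 0 0 -0.16 0 0 0 0.5; 0 0 0 -2 -57 0 0.5")

```text
time_s: 0.72
eef_pos: [0.2641, 0.4621, 0.2304]
eef_rot: [-0.0, -0.095, 0.995, -0.0]
wrist_force: [1.3, -0.7, 0.4]
opening: 0.498
grasp_force: 0.0
```

servo_tool(commands="0 0 0 -2 -57 0 0.5; 0 0 0 -2 -57 0 0.5; 0 0 0 -2 -57 0 0.5; 0 0 0 -2 -57 0 0.5; 0 0 0 -2 -57 0 0.5")

```text
time_s: 1.35
eef_pos: [0.327, 0.1813, 0.2311]
eef_rot: [0.0, -0.093, 0.996, -0.0]
wrist_force: [0.8, -0.4, 0.2]
opening: 0.5
grasp_force: 0.0
```

servo_tool(commands="0 0 0 -2 -57 0 0.5; 0 0 0 -2 -57 0 0.5; 0 0 0 -2 -57 0 0.5; 0 0 0 -2 -57 0 0.5; 0 0 0 -2 -57 0 0.5")

```text
time_s: 1.98
eef_pos: [0.3897, -0.0972, 0.2313]
eef_rot: [0.0, -0.093, 0.996, -0.0]
wrist_force: [-0.3, 1.1, 0.3]
opening: 0.498
grasp_force: 0.0
```

servo_tool(commands="0 0 0 -2 -57 0 0.5; 0 0 0 0 0 0 0.5; 0 0 0 0 0 0 0.5")

```text
time_s: 2.35
eef_pos: [0.4018, -0.1505, 0.2307]
eef_rot: [-0.001, -0.093, 0.996, 0.001]
wrist_force: [-1.1, 0.4, 0.1]
opening: 0.5
grasp_force: 0.0
```

```bash
python3 - <<'E'
from h import *
import pickle
o=get_obs();print(o['time_s'],o['eef_pos'],o['eef_rot'],o['opening'],o['wrist_force'])
c=calibration('wrist');im=camera('wrist');pickle.dump(c,open('w1.pkl','wb'))
cv2.imwrite('pics/w1.png',im);print(-c['R'].T@c['t'],c['R'])
for k in green(im)[:3]:
    r=cv2.boundingRect(k);print(r,cv2.contourArea(k),ray(c,(r[0]+r[2]/2,r[1]+r[3]/2),.0155).round(4))
E
```

```text
2.35 [ 0.40175926 -0.15047096  0.23068156] [-5.51074368e-04 -9.25677511e-02  9.95705965e-01  7.34125356e-04] 0.5003910576282637 [-1.11542238  0.37466097  0.0523555 ]
[ 0.32274662 -0.16460425  0.37399067] [[-0.18406177  0.98291415  0.0010239 ]
 [ 0.9340435   0.17458561  0.31158082]
 [ 0.30607844  0.05830648 -0.9502191 ]]
```

View pics/w1.png

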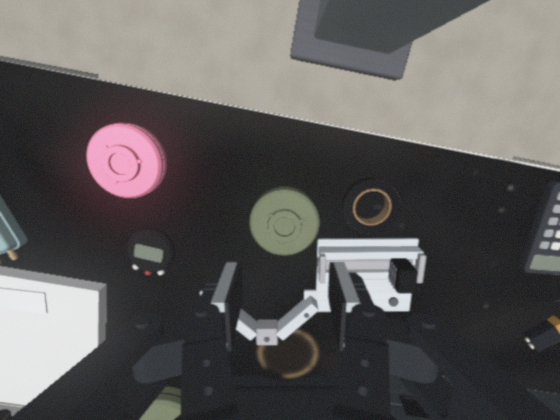

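The wrist view shows the cartridge at (285,221), the tape at (373,208), the watch at (149,252), the back stop top at (266,333) and the grip at (402,272). Next I'll compute their positions.

```bash
python3 - <<'E'
from h import *
import pickle
c=pickle.load(open('w1.pkl','rb'));im=cv2.imread('pics/w1.png')
print(cv2.cvtColor(im[220:221,265:266],cv2.COLOR_BGR2HSV))
ks=green(im,(25,30,20),(60,255,255));ks=[k for k in ks if cv2.pointPolygonTest(k,(265,221),False)>=0]
for k in ks:
    r=cv2.boundingRect(k);q=np.array([ray(c,p[0],.028) for p in k])[:,:2]
    print(r,cv2.minEnclosingCircle(q.astype(np.float32)))
th=.19;R=np.array([[np.cos(th),-np.sin(th)],[np.sin(th),np.cos(th)]]);t=np.array([.556,-.146])
for n,p,z in(('cart',(285,221),.031),('back',(266,333),.022),('tape',(373,208),.019),('watch',(149,250),.015),('fl+mouth out',(318,293),.026),('rail/plate corner',(317,240),.025),('rail far',(418,239),.025)):
    w=ray(c,p,z)[:2];print(n,w.round(4),(R.T@(w-t)*1000).round(1))
cv2.imwrite('pics/w1c.png',cv2.resize(im[225:350,200:435],(800,426),interpolation=cv2.INTER_CUBIC))
E
```

```text
[[[ 38  45 141]]]
(248, 186, 73, 70) ((0.444093257188797, -0.1433894783258438), 0.04318523034453392)
cart [ 0.4422 -0.1418] [-110.9   25.6]
back [ 0.6043 -0.137 ] [49.1 -0.3]
tape [ 0.4119 -0.0433] [-122.2  128. ]
watch [ 0.5156 -0.298 ] [ -68.3 -141.6]
fl+mouth out [ 0.5301 -0.0834] [-13.6  66.3]
rail/plate corner [ 0.4608 -0.0998] [-84.8  63.3]
rail far [0.4376 0.0172] [-85.4 182.6]
```

View pics/w1c.png

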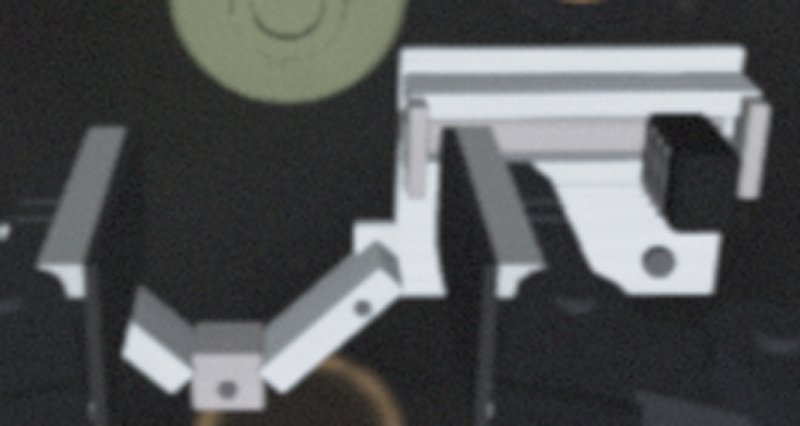

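servo_tool(commands="0 0 0 31 0 0 0.5; 0 0 0 0 0 55 0.5; 0 0 0 0 0 55 0.5; 0 0 0 0 0 55 0.5; 0 0 0 0 0 35 0.5")

```text
time_s: 3.02
eef_pos: [0.3707, -0.1542, 0.0293]
eef_rot: [-0.001, -0.094, 0.996, 0.001]
wrist_force: [0.4, -0.5, -0.3]
opening: 0.499
grasp_force: 0.0
```

servo_tool(commands="0 0 0 0 0 20 0.5; 0 0 0 0 0 0 0.5; 0 0 0 -10 0 0 0.5; 0 0 0 -10 0 0 0.5; 0 0 0 0 0 0 0.5")

```text
time_s: 3.65
eef_pos: [0.3932, -0.1534, 0.0123]
eef_rot: [0.001, -0.094, 0.996, -0.001]
wrist_force: [-0.4, -0.1, 0.4]
opening: 0.501
grasp_force: 0.0
```

servo_tool(commands="0 0 0 -12 -2.5 0 0.5; 0 0 0 -12 -2.5 0 0.5; 0 0 0 -12 -2.5 0 0.5; 0 0 0 -12 -2.5 0 0.5; 0 0 0 -12 -2.5 0 0.5")

```text
time_s: 4.28
eef_pos: [0.4535, -0.1541, 0.0112]
eef_rot: [-0.0, -0.093, 0.996, 0.0]
wrist_force: [-0.9, -0.2, 1.8]
opening: 0.502
grasp_force: 0.8
```

```bash
python3 - <<'E'
from h import *
im=camera('scene');c=calibration('scene');cv2.imwrite('pics/s2.png',im)
th=.19;R=np.array([[np.cos(th),-np.sin(th)],[np.sin(th),np.cos(th)]]);t=np.array([.556,-.146])
print(R.T@(get_obs()['eef_pos'][:2]-t)*1000)
for k in green(im,(25,40,20),(60,255,255))[:4]:
    r=cv2.boundingRect(k);w=ray(c,(r[0]+r[2]/2,r[1]+r[3]/2),.0155)[:2];print(r,w,R.T@(w-t)*1000)
cv2.imwrite('pics/s2.png',cv2.resize(im[140:320,150:350],(667,600),interpolation=cv2.INTER_CUBIC))
E
```

```text
[-100.67735483   10.55246196]
(351, 172, 52, 44) [ 0.79613114 -0.26069828] [ 214.14800509 -157.98509968]
(256, 228, 16, 35) [ 0.51139839 -0.16600563] [-47.57721311 -11.22220531]
```

View pics/s2.png

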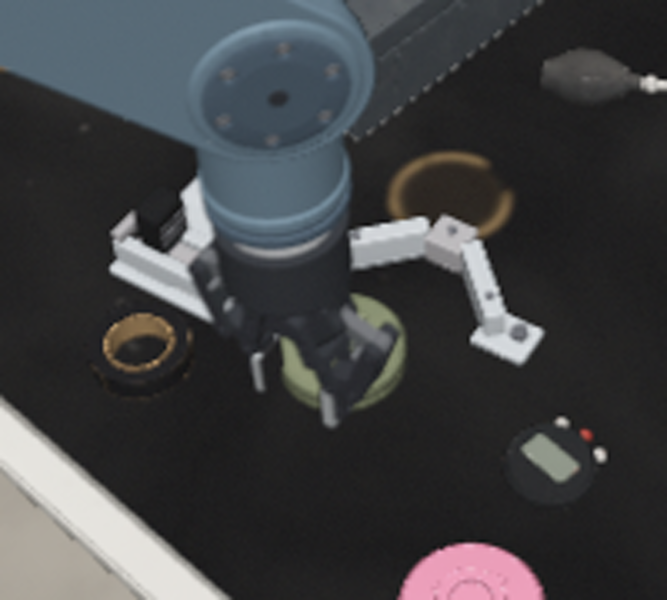

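The cartridge, at (345,350) in the crop, sits cradled in the fingers and is moving toward the nest. I'll keep pushing.

servo_tool(commands="0 0 0 -11 -2.2 0 0.5; 0 0 0 -11 -2.2 0 0.5; 0 0 0 -11 -2.2 0 0.5; 0 0 0 -7 -2 0 0.5; 0 0 0 -4 -1 0 0.5")

```text
time_s: 4.95
eef_pos: [0.4982, -0.1554, 0.0113]
eef_rot: [-0.0, -0.093, 0.996, -0.0]
wrist_force: [-1.4, 0.2, -0.3]
opening: 0.502
grasp_force: 0.5
```

servo_tool(commands="0 0 0 -3 0 0 0.5; 0 0 0 -3 0 0 0.5")

```text
time_s: 5.2
eef_pos: [0.5036, -0.1542, 0.0113]
eef_rot: [-0.0, -0.093, 0.996, 0.0]
wrist_force: [-1.3, -0.2, 0.6]
opening: 0.5
grasp_force: 0.5
```

servo_tool(commands="0 0 0 -2 0 0 0.5; 0 0 0 -2 0 0 0.5; 0 0 0 -2 0 0 0.5")

```text
time_s: 5.58
eef_pos: [0.5096, -0.1532, 0.0113]
eef_rot: [-0.0, -0.093, 0.996, 0.0]
wrist_force: [-0.4, 0.3, 1.1]
opening: 0.498
grasp_force: 0.4
```

servo_tool(commands="0 0 0 -1.5 0 0 0.5; 0 0 0 -1.5 0 0 0.5")

```text
time_s: 5.82
eef_pos: [0.5124, -0.1526, 0.0113]
eef_rot: [-0.0, -0.093, 0.996, -0.0]
wrist_force: [-2.6, -1.3, 0.7]
opening: 0.501
grasp_force: 1.5
```

servo_tool(commands="0 0 0 -1.5 0 0 0.5; 0 0 0 -1.5 0 0 0.5")

```text
time_s: 6.08
eef_pos: [0.5133, -0.1524, 0.011]
eef_rot: [-0.003, -0.093, 0.996, 0.0]
wrist_force: [-12.8, -5.7, 7.7]
opening: 0.503
grasp_force: 6.9
```

servo_tool(commands="0 0 0 -1 0 0 0.5; 0 0 0 0 0 0 0.5")

```text
time_s: 6.32
eef_pos: [0.5133, -0.1525, 0.0109]
eef_rot: [-0.003, -0.093, 0.996, 0.0]
wrist_force: [-14.6, -5.1, 9.0]
opening: 0.497
grasp_force: 7.3
```

servo_tool(commands="0 0 0 -0.5 0 0 0.5; 0 0 0 8 0 0 0.5; 0 0 0 25 0 0 0.5; 0 0 0 0 0 -40 0.5; 0 0 0 0 30 -60 0.5")

```text
time_s: 6.95
eef_pos: [0.4788, -0.131, 0.1074]
eef_rot: [-0.0, -0.092, 0.996, 0.001]
wrist_force: [2.4, 0.0, 0.4]
opening: 0.499
grasp_force: 0.0
```

servo_tool(commands="0 0 0 0 50 -30 0.5; 0 0 0 0 50 0 0.5; 0 0 0 0 30 0 0.5; 0 0 0 0 0 0 0.5; 0 0 0 0 0 0 0.5")

```text
time_s: 7.58
eef_pos: [0.4558, -0.0031, 0.1374]
eef_rot: [0.0, -0.093, 0.996, -0.0]
wrist_force: [0.3, 0.7, -0.1]
opening: 0.501
grasp_force: 0.0
```

```bash
python3 - <<'E'
from h import *
th=.19;R=np.array([[np.cos(th),-np.sin(th)],[np.sin(th),np.cos(th)]]);t=np.array([.556,-.146])
o=get_obs();print(o['eef_pos'],R.T@(o['eef_pos'][:2]-t)*1000)
c=calibration('wrist');im=camera('wrist')
for k in green(im,(25,25,20),(60,255,255))[:4]:
    r=cv2.boundingRect(k);w=ray(c,(r[0]+r[2]/2,r[1]+r[3]/2),.028)[:2];print(r,w,R.T@(w-t)*1000)
for p in((-66.5,179),(-66.5,157),(-36.5,157),(-36.5,179)):
    w=R@np.array(p)/1000+t; im=cv2.circle(im,tuple(int(v) for v in proj(c,[*w,.065]).round()),2,(0,0,255),-1)
for p in((0,0),(41,0),(0,57),(0,-57)):
    w=R@np.array(p)/1000+t; im=cv2.circle(im,tuple(int(v) for v in proj(c,[*w,.026]).round()),2,(0,255,255),-1)
cv2.imwrite('pics/w3.png',im)
E
```

```text
[ 0.45576157 -0.00313563  0.1373979 ] [-71.45336006 159.22433369]
(70, 233, 94, 86) [ 0.54389764 -0.13799504] [-10.37276415  10.14654596]
(0, 397, 29, 23) [ 0.72156752 -0.23955513] [ 144.91928472 -123.14042893]
```

View pics/w3.png

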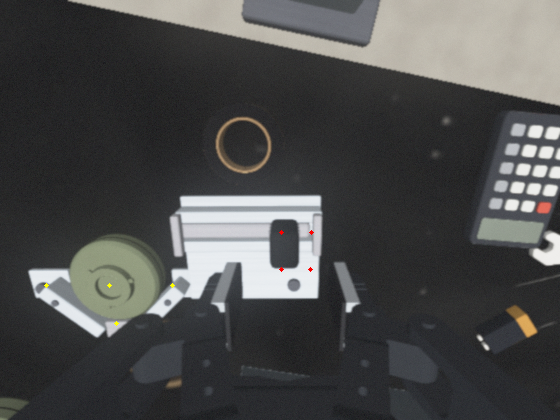

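The cartridge sits against both flanks and the back stop: its ring is at (112,284) and the seat projects to (110,285). The grip is at about (285,243), which is local y ≈ 160, so the slide is still open. I'll straddle the grip along its travel with the tips above the bridges.

servo_tool(commands="0 0 0 -17 1 0 0.6; 0 0 0 0 0 45 0.6; 0 0 0 0 0 30 0.6; 0 0 0 0 0 20 0.6; 0 0 0 0 0 0 0.6")

```text
time_s: 8.25
eef_pos: [0.4706, 0.0007, 0.0406]
eef_rot: [-0.002, -0.092, 0.996, 0.001]
wrist_force: [-0.3, 0.4, 0.1]
opening: 0.603
grasp_force: 0.0
```

servo_tool(commands="0 0 0 0 0 0 0.15; 0 0 0 0 0 0 0.15; 0 0 0 0 0 0 0.15; 0 0 0 0 0 0 0.15")

```text
time_s: 8.75
eef_pos: [0.4729, 0.0008, 0.0435]
eef_rot: [0.001, -0.093, 0.996, -0.001]
wrist_force: [-1.7, -2.5, 6.4]
opening: 0.24
grasp_force: 59.3
```

servo_tool(commands="0 0 0 0 -10 -1 0.15; 0 0 0 0 -15 0 0.15; 0 0 0 0 -15 0 0.15; 0 0 0 0 -15 0 0.15; 0 0 0 0 -10 0 0.15")

```text
time_s: 9.38
eef_pos: [0.4851, -0.0628, 0.0436]
eef_rot: [0.001, -0.093, 0.996, 0.0]
wrist_force: [5.2, 3.1, -1.4]
opening: 0.244
grasp_force: 59.8
```

servo_tool(commands="0 0 0 0 -4 0 0.15; 0 0 0 0 -3 0 0.15; 0 0 0 0 -2 0 0.15")

```text
time_s: 9.75
eef_pos: [0.4867, -0.0712, 0.0436]
eef_rot: [0.001, -0.093, 0.996, 0.0]
wrist_force: [4.8, 3.2, -2.4]
opening: 0.243
grasp_force: 59.7
```

servo_tool(commands="0 0 0 0 -2 0 0.15; 0 0 0 0 -1.5 0 0.15; 0 0 0 0 0 0 0.15")

```text
time_s: 10.12
eef_pos: [0.4874, -0.0746, 0.0436]
eef_rot: [0.001, -0.093, 0.996, 0.0]
wrist_force: [5.2, 2.8, -1.6]
opening: 0.244
grasp_force: 59.7
```

servo_tool(commands="0 0 0 0 -1.5 0 0.15; 0 0 0 0 0 0 0.15")

```text
time_s: 10.38
eef_pos: [0.4873, -0.0747, 0.0436]
eef_rot: [0.001, -0.093, 0.996, 0.001]
wrist_force: [4.4, 9.3, 1.0]
opening: 0.244
grasp_force: 60.1
```

servo_tool(commands="0 0 0 0 -1 0 0.15; 0 0 0 0 0 0 0.15")

```text
time_s: 10.62
eef_pos: [0.4873, -0.0748, 0.0436]
eef_rot: [0.001, -0.093, 0.996, 0.002]
wrist_force: [3.7, 13.0, 2.5]
opening: 0.244
grasp_force: 60.4
```

servo_tool(commands="0 0 0 0 1.5 0 0.5; 0 0 0 0 0 0 0.5; 0 0 0 0 0 0 0.5; 0 0 0 0 0 -50 0.5; 0 0 0 0 0 -55 0.5")

```text
time_s: 11.25
eef_pos: [0.4853, -0.0757, 0.1485]
eef_rot: [-0.001, -0.093, 0.996, 0.001]
wrist_force: [1.3, -0.6, 0.3]
opening: 0.5
grasp_force: 0.0
```

servo_tool(commands="0 0 0 30 30 -30 0.5; 0 0 0 30 0 0 0.5; 0 0 0 0 0 0 0.5; 0 0 0 0 0 0 0.5")

```text
time_s: 11.75
eef_pos: [0.4223, -0.0577, 0.1783]
eef_rot: [0.0, -0.093, 0.996, -0.0]
wrist_force: [-0.3, 0.1, 0.2]
opening: 0.5
grasp_force: 0.0
```

```bash
python3 - <<'E'
from h import *
th=.19;R=np.array([[np.cos(th),-np.sin(th)],[np.sin(th),np.cos(th)]]);t=np.array([.556,-.146])
print(get_obs()['wrist_force'])
c=calibration('wrist');im=camera('wrist')
for p,z in(((-66.5,95),.065),((-66.5,73),.065),((-36.5,73),.065),((-36.5,95),.065),((0,0),.031),((-44.5,-10),.023),((-58.5,-10),.023)):
    w=R@np.array(p)/1000+t; im=cv2.circle(im,tuple(int(v) for v in proj(c,[*w,z]).round()),2,(0,0,255),-1)
cv2.imwrite('pics/w4.png',im)
E
```

```text
[-0.25460437  0.14989339  0.17919336]
```

View pics/w4.png

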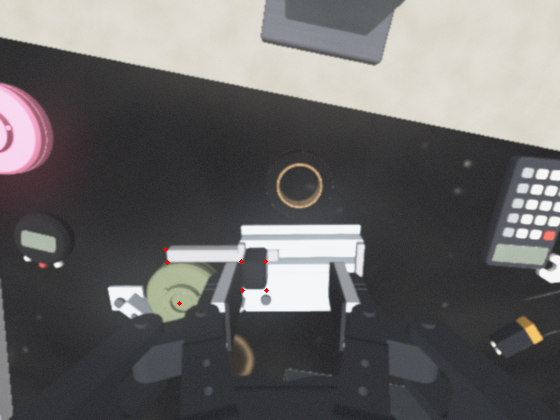

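The bar lies across the mouth with its nose at (167,256), where the locked position projects. The cartridge ring is on the seat at about (180,301), and the tape and watch have not moved.

```bash
python3 -c "
from bench import *
print(hand_in())"
```

```text
the job is handed in; nothing more can be done
None
```

The job is handed in (no verdict came back): the last pictures show the cartridge home in the nest and the lock bar closed across its mouth, the grip was driven to its end stop, and the stopwatch and tape were left alone.

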